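# Switch off the micromotor box and pop its battery hatch

### The job

The battery of the micromotor control box on the bench is due for a change. With the fingertips only, switch the box off by pressing down the raised front half of its rocker switch, then press the ribbed pad of the battery hatch fully in and let go, so that the hatch springs up by itself. One press opens it and another would shut it again, so leave it standing wide open and do not push it shut; leave the speed dial and the things on the bench as they are.

Things in the scene. Friction and masses are not known exactly. Their poses are not given: they have to be found in the camera images.
- control_box: Grey control box, 150 mm deep (x), 200 wide (y), 64 high, on rubber feet, fixed. Origin: centre of its underside; x to its back, y to its left, z up. Flat deck at z = 64 mm. From its front: the battery hatch fills the left of the deck, the black rocker switch is at the right front (pivot x = -38, y = -52 mm), the round speed dial at the right rear (axis x = 36, y = -52 mm).
- rocker_front (a point): On top of the rocker's front half, 14.5 mm before its pivot, 3.5 mm from its front end; moves with it. Rocker: 36 mm long (box's x), 23 wide (y), shallow V top, pivot axis along the box's y. When on, this front half is raised and the point lies 14 mm above the deck; when off, 6 mm lower, and the rear half is raised. The bezel round it is only 3 mm high.
- rocker (a joint): Tilt of the rocker in rad: 0 = on (front half raised), 0.4 = off (front half down). An over-centre spring snaps it past its middle (0.2) and keeps it at either end; 5 to 6 N at the point rocker_front snap it over.
- hatch_pad (a point): Centre of the ribbed thumb pad (46 mm wide, 22 deep) on the battery hatch, 18 mm behind the hatch's free front edge, 83 mm before its hinge; moves with the hatch. Latched, it lies 8.6 mm above the deck, and its thin ribs rise 1 mm more. The hatch is a grey skirted lid 97 mm long (x), 92 wide (y), hinged along its rear edge.
- hatch_hinge (a point): Middle of the hatch's hinge axis, which runs along the box's y at the hatch's rear edge, 68 mm above the bench.
- hatch (a joint): Hatch angle in rad: 0 = latched shut, -0.055 = pressed in to its stop (pad 4.6 mm lower), 1.3 = wide open at its stop. Push-push latch with a hinge spring: 3 to 4 N on the pad press it in to the stop; let go from below -0.04 it is freed and swings up in about 0.7 s, pushing 2 to 3 N after the finger; pressed less deep it stays latched. Pressed shut from open it latches again.
- latch_pin (a joint): Place in m of the small steel pin of the latch, inside the box under the pad; need not be touched. 0 = latched, about -0.004 with the hatch pressed in, 0.001 to 0.002 after it has popped. It passes 0.0035 only when the open hatch is pushed shut again.
- spool: Spool of dark thread, 38 mm across and 58 mm high, standing loose on the bench beside the box; to be left alone. Origin at the centre of its underside.
- parts_tub: Small square tub of rivets, 64 x 72 x 46 mm, loose on the bench; to be left alone. Origin at the centre of its underside.
- wax: Dark lump of thread wax, 36 x 47 x 25 mm, loose on the bench; to be left alone. Origin at the centre of its underside.
- brush: Horsehair shoe brush with a wooden back, 155 x 51 x 44 mm, lying loose behind the box; to be left alone. Origin at the centre of its underside.
- dial_mark (a point): Outer end of the white pointer line on top of the black speed dial (33 mm across, 16 high), 12 mm from the dial's axis; the dial points anywhere and is to be left as it is.

How it is judged:
On the way, in this order (a step that is already met when the one before it is completed fails the run):
1. the rocker is switched off while the hatch is still latched (value of joint rocker above 0.37 rad and value of joint hatch below 0.03 rad), for 0.2 s.
2. the hatch is pressed in by the fingers (value of joint hatch below -0.033 rad and contact force between the fingers and hatch above 0.5 N).
3. the hatch has sprung wide open and stays there for a second with nothing touching it (value of joint hatch above 1.2 rad and contact force between anything else and hatch below 0.1 N), for 1 s.
At the end, for the whole second after the job is handed in: The rocker is off (joint above 0.37 rad), the hatch stands wide open (above 1.2 rad) and still, the dial's mark is within 4 mm of where it was (0.33 rad), and the spool, tub, wax and brush are within 15 mm of where they were (value of joint rocker above 0.37 rad and value of joint hatch above 1.2 rad and distance of each of spool, parts_tub, wax, brush from where it was at the start of the episode below 0.015 m and distance of dial_mark from where it was at the start of the episode below 0.004 m and velocity of joint hatch between -0.05 and 0.05 rad/s); the robot touches nothing.
It fails at once if the hatch comes open while the box is still switched on (value of joint hatch above 0.1 rad and value of joint rocker below 0.3 rad).
It fails at once if the popped hatch is pushed shut again (value of joint latch_pin above 0.0035 m).
It fails at once if a thing on the bench is knocked away or lifted (distance of any of spool, parts_tub, wax, brush from where it was at the start of the episode above 0.03 m).
It also fails if it takes over 35 s, if anything falls off the work surface, if the arm or the gripper's body presses on something with over 40 N, if the wrist force passes 120 N, or if a joint passes its speed limit or range.

### The arm

A 6-joint arm with a two-finger parallel gripper is mounted at the origin on a cart in front of the work surface, level with it; the furniture and walls round the work are solid. World frame = base frame: x ahead of the robot, y to its left, z up, the work surface at z = 0. Lengths are in m, angles in rad, forces in N, time in s.
With the tool pointing down it reaches from about 0.25 to 0.775 m from the base axis. Payload 8.9 kg.
Tool frame: the origin (TCP) lies at the very end of the fingers, on their centre line; the grasp point (between the pads) lies 19 mm behind it; z points along the fingers, y is the line along which they close (so a half turn about z gives the same grasp; the last joint's range is limited). The gripper opens to 85 mm and grips with 20 to 120 N. Pads are 22 mm wide; open, the fingers measure 114 mm over their backs; the gripper's body (76 mm by 85 mm) begins 54 mm behind the grasp point. The pads swing forward as they close: fully open they stand 13 mm farther back than shut.
Start: joints at [-1.282, 0.291, -0.153, 1.127, 0, 1.431], TCP at [0.218, -0.478, 0.231] pointing down, gripper open.
Joint ranges: [-2.52, 2.52], [-0.91, 1.74], [-1.3, 1.37], [-1.96, 2.02], [-1.52, 1.47], [-3.14, 3.14]. Speed limits (rad/s): [2.22, 2.22, 2.79, 3.14, 3.14, 3.14].

### API

Orientations are given as a unit quaternion [w, x, y, z].
In Python, from rig import robot gives the robot as it stands. The module is installed in compiled form; this text tells all that it offers.
- The arm moves only by the shell command python3 -m inch 'ROWS' [OPENING] [FORCE]. ROWS is JSON, a list of rows, each a list of 6 numbers: the shift along the tool's x, y, z in mm, then the turn, a rotation vector about the tool's x, y, z in rad. A call has 1 to 20 rows; each row shifts and turns the commanded pose from where the row before left it, along the tool's axes as they then stand; what a row does not reach is not made up. A row lasts 1/8 s, in which the tool goes at most 62.5 mm and 10.7 degrees, less where a joint would pass 70% of its speed; a pose out of reach is approached as far as the arm can. A call with a gripper value outside its range is refused whole. OPENING is the closure, from -1 (fully open) to 1 (shut), set as the call begins (- or left out, the last holds). The fingers move at their own pace and stop on an object; FORCE is the grip in N (left out, the last holds). Time passes only in rows, so rows that do not move let the fingers close. It gives the time, the measured TCP pose, the force, the opening and the grip force at its end, in the units of the state.
- robot.sense(): the state, without advancing time (a new reading comes with each control period).
- robot.grab_frame(name): name is "side" or "top"; returns (picture, depth): 384x512x3 uint8, red, green, blue; 384x512 float32, m along the optical axis (not along the pixel's ray), 0 where there is no reading.
- robot.camera_params(name): a dict with "K" (3x3 intrinsics, pixels), "T" (4x4, takes a point from camera to world coordinates). Camera axes: x right, y up, looking along -z (the intrinsics and any distortion apply to the point x, -y, -z); pixel columns grow to the right and rows downward; lengths in m; the calibration is good to about 2 mm. A picture is of the moment at which its call begins. camera_params takes no time and is no camera call.
- robot.close_job(): hands the job in; it is judged then, once.
The state is a dict: "time": time; "joint_positions": joint angles; "qd": joint speeds; "joint_torque": joint torques, N m; "eef_pos": TCP position; "tcp_rot": TCP orientation; "wrist_force": force on the tool from outside, world axes, zero at the start; "torque": the same for the moment, N m; "opening": finger opening in m; "gripper_force": force on a finger pad.
Only numpy, scipy, OpenCV 4.12 (cv2) and the standard library are available. Lean on these libraries where they do the work, as an engineer would, in place of code of your own. Each camera call takes 0.05 s, during which the arm holds its last target. There are 200 camera calls.

## Working session

There is one attempt and no reset: what is moved stays moved. The work goes in short steps, Python scripts to look and compute and a shell command to move; the robot and the scene stay as the last step left them, time stands still between calls to the robot, and variables do not carry over. Pictures are saved under pics/ and viewed, at most 10 in all, crops included, and the job is handed in when it is done.

```bash
mkdir -p pics; cat > h.py <<'E'
import numpy as np, cv2
from rig import robot
def grab(n,tag):
    im,d=robot.grab_frame(n); cv2.imwrite(f'pics/{tag}.png',im[:,:,::-1]); np.save(f'pics/{tag}.npy',d); return im,d
def pt(n,d,u,v,r=1):
    p=robot.camera_params(n);K=np.array(p['K']);T=np.array(p['T'])
    w=d[v-r:v+r+1,u-r:u+r+1];z=np.median(w[w>0])
    c=np.array([(u-K[0,2])/K[0,0]*z,-(v-K[1,2])/K[1,1]*z,-z,1]);return (T@c)[:3]
E
python3 - <<'E'
from h import *
for n in('top','side'):
    grab(n,n+'0');p=robot.camera_params(n);print(n,{k:np.round(v,3).tolist() for k,v in p.items()})
print(robot.sense())
E
```

```text
top {'K': [[388.739, 0.0, 252.052], [0.0, 388.739, 191.372], [0.0, 0.0, 1.0]], 'T': [[-0.024, 0.998, -0.065, 0.448], [-1.0, -0.024, -0.012, -0.309], [-0.014, 0.065, 0.998, 0.935], [0.0, 0.0, 0.0, 1.0]]}
side {'K': [[433.246, 0.0, 261.179], [0.0, 433.246, 186.631], [0.0, 0.0, 1.0]], 'T': [[1.0, 0.004, 0.012, 0.527], [0.009, 0.454, -0.891, -1.04], [-0.009, 0.891, 0.454, 0.48], [0.0, 0.0, 0.0, 1.0]]}
{'time': 0.1, 'joint_positions': array([-1.28226608e+00,  2.91168915e-01, -1.54027230e-01,  1.12665303e+00,
        3.36095434e-05,  1.43146622e+00]), 'qd': array([ 0.00039804, -0.00352725,  0.00156959, -0.00050137,  0.00048013,
       -0.00126116]), 'joint_torque': array([ 1.48546369e-03, -5.37980819e+01,  3.31916213e+01,  9.34510259e-03,
       -1.77491547e-04,  1.48841161e-05]), 'eef_pos': array([ 0.21773272, -0.47733096,  0.23082711]), 'tcp_rot': array([-5.26212653e-04,  9.77203945e-01,  2.12302079e-01, -2.24768460e-05]), 'wrist_force': array([ 0.20924344,  0.7841749 , -0.64688262]), 'torque': array([ 0.04896258,  0.00893723, -0.05702563]), 'gripper_force': 0.0, 'opening': 0.08518826307567746}
```

View pics/top0.png

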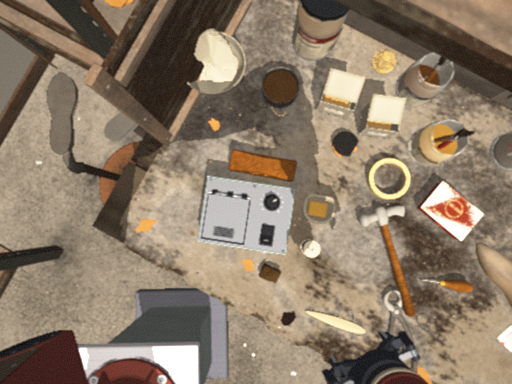

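View pics/side0.png

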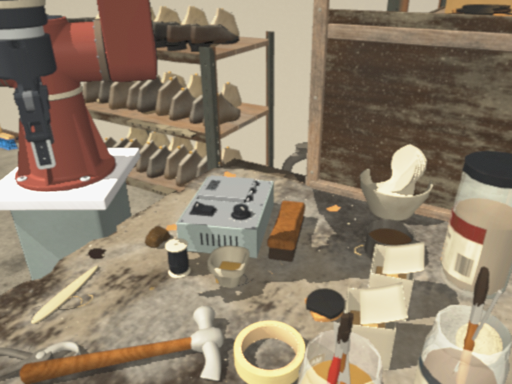

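The top view shows the box at about (200–293, 178–252), with the pad near (224,232), the rocker near (267,234) and the dial near (271,203). The spool is at (311,248), the tub at (319,208), the wax at (270,271) and the brush at (262,165). In the side view the rocker is at (204,210) and the dial at (241,211). Next I'll enlarge both.

```bash
python3 - <<'E'
import cv2,numpy as np
a=cv2.imread('pics/top0.png')[170:260,190:310];b=cv2.imread('pics/side0.png')[165:265,165:285]
A=cv2.resize(a,None,fx=6,fy=6,interpolation=cv2.INTER_CUBIC);B=cv2.resize(b,None,fx=6,fy=6,interpolation=cv2.INTER_CUBIC)
cv2.imwrite('pics/topc.png',A);cv2.imwrite('pics/sidec.png',B)
E
```

```text
(no output)
```

View pics/topc.png

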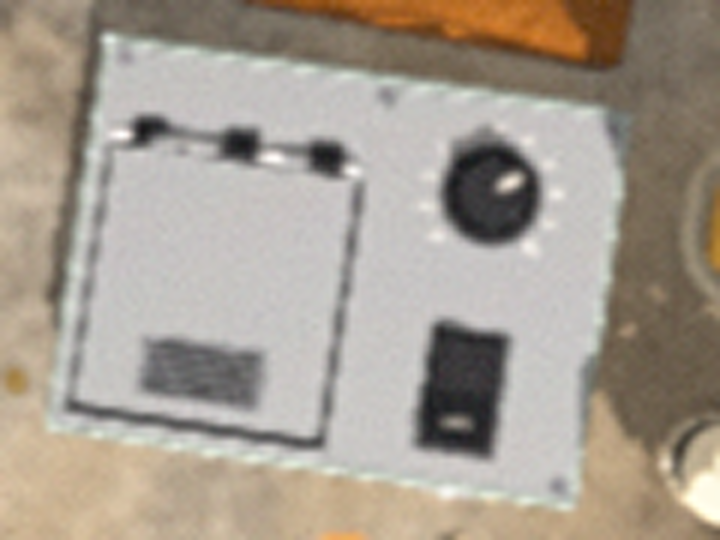

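View pics/sidec.png

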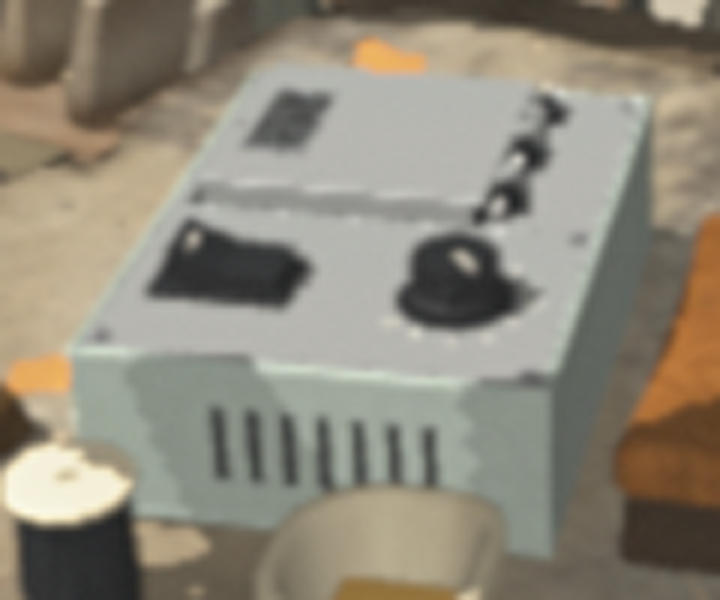

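The crops show the pad centre at (203,373) in the top crop and (290,119) in the side crop. The rocker's raised front end, with its white mark, is at (457,421) in the top crop and (190,240) in the side crop. The dial mark is at (512,181) in the top crop.

```bash
cat >> h.py <<'E'
def f(n,x,y): 
    o={'top':(190,170),'side':(165,165)}[n]; return o[0]+(x+.5)/6-.5,o[1]+(y+.5)/6-.5
def ray(n,u,v):
    p=robot.camera_params(n);K=np.array(p['K']);T=np.array(p['T'])
    r=T[:3,:3]@np.array([(u-K[0,2])/K[0,0],-(v-K[1,2])/K[1,1],-1]);return T[:3,3],r
def onz(n,u,v,z): o,r=ray(n,u,v);return o+r*(z-o[2])/r[2]
def tri(a,b):
    (o1,r1),(o2,r2)=ray('top',*a),ray('side',*b)
    s=np.linalg.lstsq(np.c_[r1,-r2],o2-o1,rcond=None)[0];p,q=o1+s[0]*r1,o2+s[1]*r2;return (p+q)/2,np.linalg.norm(p-q)
E
python3 - <<'E'
from h import *
np.set_printoptions(precision=4,suppress=True)
d=np.load('pics/top0.npy');ds=np.load('pics/side0.npy')
S={'pad':((203,373),(290,119)),'mark':((457,421),(190,240)),'dialtop':((492,190),(455,258)),'FR':((575,505),(72,350)),'BR':((628,112),(553,380)),'BL':((103,36),(650,97)),'FL':((50,428),(250,68))}
for k,(a,b) in S.items():
    A,B=f('top',*a),f('side',*b)
    print(k,*tri(A,B),'top',pt('top',d,*np.round(A).astype(int)),'side',pt('side',ds,*np.round(B).astype(int)))
z=.066
c={k:onz('top',*f('top',*S[k][0]),z) for k in('FR','BR','BL','FL')}
for a,b in(('FR','BR'),('FL','BL'),('FL','FR'),('BL','BR')):
    e=c[b]-c[a];print(a,b,np.linalg.norm(e),np.degrees(np.arctan2(e[1],e[0])))
print(np.mean(list(c.values()),0))
print('rocker corners',[onz('top',*f('top',*q),.072)[:2] for q in((436,322),(508,334),(493,455),(418,443))])
E
```

```text
pad [ 0.4157 -0.2335  0.0747] 0.0014815369490138086 top [ 0.4158 -0.2324  0.0733] side [ 0.4148 -0.2307  0.0742]
mark [ 0.3953 -0.3265  0.0789] 0.0032969151593033393 top [ 0.3964 -0.3268  0.0784] side [ 0.3933 -0.3275  0.0785]
dialtop [ 0.4795 -0.3413  0.0806] 0.0028341580656563313 top [ 0.4814 -0.3421  0.0825] side [ 0.4777 -0.347   0.0828]
FR [ 0.3636 -0.3694  0.0649] 0.0013866522301742624 top [ 0.3636 -0.3685  0.0635] side [ 0.3633 -0.3679  0.0638]
BR [ 0.5092 -0.393   0.0686] 5.610549406591565e-06 top [ 0.5102 -0.3931  0.0622] side [ 0.5094 -0.3855  0.0637]
BL [ 0.5417 -0.1974  0.0649] 0.0022597456353875755 top [ 0.5489 -0.1897  0.0005] side [ 0.5429 -0.0729  0.0027]
FL [ 0.3953 -0.1758  0.0668] 0.003705445658110257 top [ 0.393  -0.1656  0.0004] side [ 0.3716 -0.0384  0.0008]
FR BR 0.14692466088876768 -9.396414489554152
FL BL 0.14734460870187535 -8.60164797493786
FL FR 0.19651865724205503 -99.56888651823368
BL BR 0.19856406618067715 -99.6841967463807
[ 0.4534 -0.2839  0.066 ]
rocker corners [array([ 0.433 , -0.3196]), array([ 0.428, -0.346]), array([ 0.3839, -0.3393]), array([ 0.3889, -0.3118])]
```

```bash
python3 -m inch '[[44,-13,0,0,0,0],[44,-13,0,0,0,0],[44,-13,0,0,0,0],[44,-14,0,0,0,0],[43,-14,0,0,0,0],[0,0,25,0,0,0.148],[0,0,25,0,0,0.148],[0,0,25,0,0,0.148],[0,0,25,0,0,0.148],[0,0,0,0,0,0],[0,0,0,0,0,0]]' 1 40; python3 - <<'E'
from h import *
s=robot.sense();print(s)
from scipy.spatial.transform import Rotation as R
print(R.from_quat(np.roll(s['tcp_rot'],-1)).as_matrix().round(3))
grab('top','top1');grab('side','side1')
a=cv2.imread('pics/top1.png')[170:290,190:330];b=cv2.imread('pics/side1.png')[125:245,145:285]
o=np.hstack([cv2.resize(i,None,fx=2.85,fy=2.85,interpolation=cv2.INTER_CUBIC) for i in(a,b)]);cv2.imwrite('pics/c1.png',o)
E
```

```text
time: 1.48
eef_pos: [0.3895, -0.3262, 0.132]
tcp_rot: [0.0, 0.997, -0.08, 0.0]
wrist_force: [0.9, 0.1, 0.5]
opening: 0.0002
gripper_force: 0.0
{'time': 1.475, 'joint_positions': array([-8.41069185e-01,  3.38972173e-01, -3.63018474e-01,  8.68249495e-01,
       -9.04361147e-06,  2.46157036e+00]), 'qd': array([-0.00099511, -0.01003482,  0.00946073, -0.00224911, -0.00063997,
        0.00914478]), 'joint_torque': array([ 1.27801872e-02, -5.22382057e+01,  2.87013084e+01,  1.56977260e-02,
        1.26761620e-04,  5.36092732e-02]), 'eef_pos': array([ 0.38952347, -0.32615526,  0.13203659]), 'tcp_rot': array([ 1.94969669e-04,  9.96759700e-01, -8.04364543e-02,  1.98349852e-04]), 'wrist_force': array([0.85821164, 0.05228874, 0.48588497]), 'torque': array([-0.0328163 ,  0.01801072,  0.02398657]), 'gripper_force': 0.0, 'opening': 0.00022178908309081617}
[[ 0.987 -0.16   0.   ]
 [-0.16  -0.987 -0.   ]
 [ 0.     0.    -1.   ]]
```

View pics/c1.png

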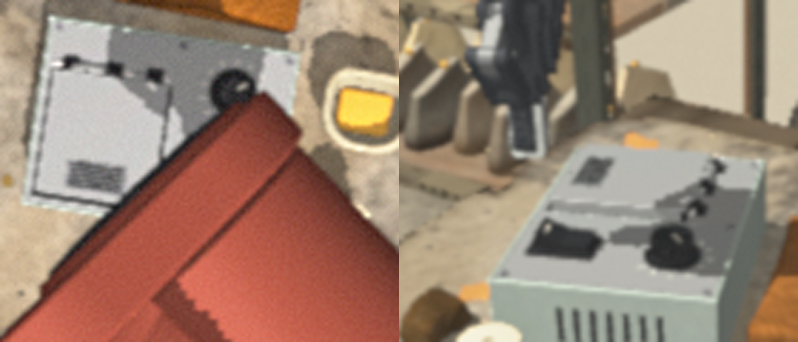

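The side crop shows the closed fingertips at about (528,155), above the box and in line with the rocker at (562,240). The pose agrees with the plan, so I'll descend and press in small steps.

```bash
python3 -m inch '[[0,0,25,0,0,0],[0,0,20,0,0,0],[0,0,5,0,0,0],[0,0,2,0,0,0],[0,0,2,0,0,0],[0,0,2,0,0,0],[0,0,0,0,0,0]]'; python3 -m inch '[[0,0,1,0,0,0],[0,0,1,0,0,0],[0,0,1,0,0,0],[0,0,0,0,0,0]]'
```

```text
time: 2.45
eef_pos: [0.3895, -0.326, 0.0755]
tcp_rot: [0.0, 0.997, -0.082, 0.0]
wrist_force: [1.0, -0.7, 0.5]
opening: 0.0
gripper_force: 0.0
time: 2.95
eef_pos: [0.3894, -0.3259, 0.0725]
tcp_rot: [0.0, 0.997, -0.082, 0.0]
wrist_force: [-1.6, 1.0, 4.6]
opening: -0.0001
gripper_force: 2.1
```

```bash
for i in 1 2; do python3 -m inch '[[0,0,1,0,0,0],[0,0,0,0,0,0]]'|grep -E 'eef|wrist'; done
```

```text
eef_pos: [0.3894, -0.326, 0.0723]
wrist_force: [-2.1, 3.7, 15.0]
eef_pos: [0.3894, -0.326, 0.0721]
wrist_force: [-6.9, 6.9, 27.8]
```

Firm stop at z = 72 mm, which is the off height. I'll lift, move over the pad and check the rocker.

```bash
python3 -m inch '[[0,0,-10,0,0,0],[0,0,-30,0,0,0],[4,-32,0,0,0,0],[4,-32,0,0,0,0],[3,-32,0,0,0,0],[0,0,0,0,0,0],[0,0,0,0,0,0]]'; python3 - <<'E'
from h import *
grab('side','side2')
b=cv2.imread('pics/side2.png')[125:255,150:290]
cv2.imwrite('pics/c2.png',cv2.resize(b,None,fx=4.5,fy=4.5,interpolation=cv2.INTER_CUBIC))
E
```

```text
time: 4.32
eef_pos: [0.416, -0.2334, 0.1104]
tcp_rot: [0.0, 0.997, -0.082, 0.0]
wrist_force: [0.7, -0.4, -0.5]
opening: -0.0
gripper_force: 0.0
```

View pics/c2.png

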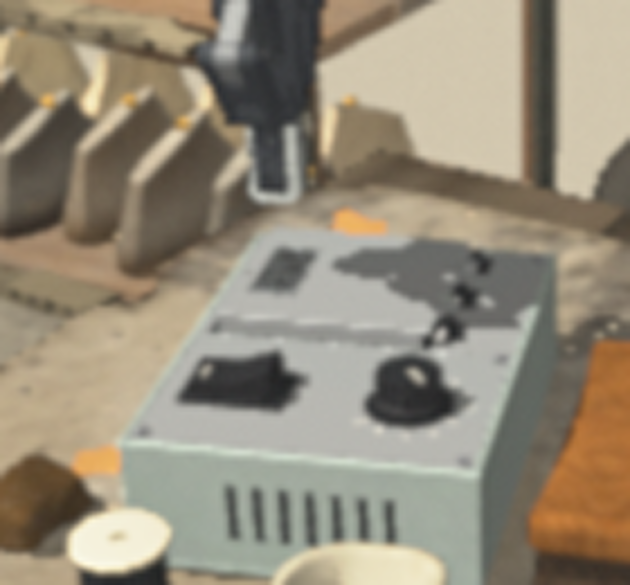

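The rocker's rear half, near (275,360), is now raised and its front, near (205,372), is down, so the box is off. The hatch is shut and the fingertips at (275,195) are above the pad at (283,268). Next I'll press the pad.

```bash
python3 -m inch '[[0,0,20,0,0,0],[0,0,12,0,0,0],[0,0,2,0,0,0],[0,0,2,0,0,0],[0,0,2,0,0,0],[0,0,1,0,0,0],[0,0,0,0,0,0]]'|grep -E 'eef|wrist'; python3 -m inch '[[0,0,1,0,0,0],[0,0,1,0,0,0],[0,0,0,0,0,0]]'|grep -E 'eef|wrist'
```

```text
eef_pos: [0.4161, -0.2332, 0.0716]
wrist_force: [-0.3, -0.3, 2.7]
eef_pos: [0.416, -0.2332, 0.0693]
wrist_force: [-0.4, -2.5, 3.2]
```

```bash
for i in 1 2; do python3 -m inch '[[0,0,1,0,0,0],[0,0,0,0,0,0]]'|grep -E 'eef|wrist'; done
```

```text
eef_pos: [0.416, -0.2331, 0.0684]
wrist_force: [-0.3, -1.3, 4.4]
eef_pos: [0.416, -0.2332, 0.068]
wrist_force: [-3.6, 0.4, 14.3]
```

At the stop with 14 N. I'll withdraw fast upward and forward, then wait.

```bash
python3 -m inch '[[0,0,-55,0,0,0],[0,0,-60,0,0,0],[-30,0,-50,0,0,0],[-50,0,-20,0,0,0],[-40,0,0,0,0,0],[0,0,0,0,0,0],[0,0,0,0,0,0],[0,0,0,0,0,0],[0,0,0,0,0,0],[0,0,0,0,0,0],[0,0,0,0,0,0],[0,0,0,0,0,0],[0,0,0,0,0,0],[0,0,0,0,0,0],[0,0,0,0,0,0],[0,0,0,0,0,0],[0,0,0,0,0,0],[0,0,0,0,0,0],[0,0,0,0,0,0],[0,0,0,0,0,0]]'; python3 - <<'E'
from h import *
grab('side','side3')
b=cv2.imread('pics/side3.png')[85:285,130:320]
cv2.imwrite('pics/c3.png',cv2.resize(b,None,fx=3,fy=3,interpolation=cv2.INTER_CUBIC))
E
```

```text
time: 8.62
eef_pos: [0.2974, -0.2133, 0.2523]
tcp_rot: [-0.0, 0.997, -0.082, -0.0]
wrist_force: [0.9, -0.2, -0.5]
opening: -0.0
gripper_force: 0.0
```

View pics/c3.png

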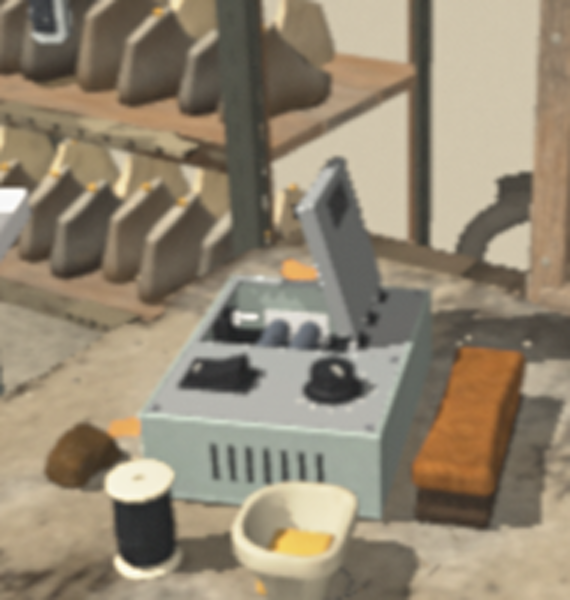

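The hatch stands wide open, with its top edge near (338,165). The rocker is off, the bench items look undisturbed, and the gripper is well clear.

```bash
python3 -m inch '[[0,0,0,0,0,0],[0,0,0,0,0,0],[0,0,0,0,0,0],[0,0,0,0,0,0]]' >/dev/null; python3 -c "
from rig import robot
print(robot.close_job())"
```

```text
the job is handed in; nothing more can be done
None
```

The box is switched off and the battery hatch sprang wide open by itself; the last picture shows the dial and bench items undisturbed. I handed the job in at about 9 s, and no verdict came back.

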